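# Fit the dust extractor's filter and set its fan

### The arm

A 6-joint arm with a two-finger parallel gripper is mounted at the origin on a cart in front of the work surface, level with it; the furniture and walls round the work are solid. World frame = base frame: x ahead of the robot, y to its left, z up, the work surface at z = 0. Lengths are in m, angles in rad, forces in N, time in s.
With the tool pointing down it reaches from about 0.325 to 0.85 m from the base axis. Payload 15.5 kg.
Tool frame: the origin (TCP) lies on the centre line of the jaws, within the pads' length; the fingertips stand 25 mm ahead of it and the grasp point (between the pads) lies 6 mm ahead of it (robot.tip_extent is the distance from the TCP to the fingertips, in m); z points along the fingers, y is the line along which they close (so a half turn about z gives the same grasp; the last joint's range is limited). The gripper opens to 91 mm and grips with 3 to 60 N. Pads are 32 mm wide; open, the fingers measure 118 mm over their backs; the gripper's body (76 mm by 178 mm) begins 60 mm behind the grasp point.
Start: joints at [1.194, 0.494, 1.345, -0, 1.302, -0.096], TCP at [0.174, 0.6, 0.239] pointing down, gripper open.
Joint ranges: [-2.91, 2.91], [-0.82, 2.16], [0.22, 2.67], [-1.22, 4.37], [0.12, 2.79], [-3.08, 3.08]. Speed limits (rad/s): [1.89, 1.89, 2.57, 3.01, 3.01, 3.01].

### API

Orientations are given as a rotation vector (axis times angle).
In Python, from workcell import robot gives the robot as it stands. The module is installed in compiled form; this text tells all that it offers.
- The arm moves only by the tool apply_moves, never from a script. Its argument "deltas" is a list of rows, each an object of numbers: "tx", "ty", "tz": the shift along the tool's x, y, z normalised to -1 to 1, where 1 is 200 mm; "ax", "ay", "az": the turn, a rotation vector about the tool's x, y, z normalised to -1 to 1, where 1 is 30 degrees. A call has 1 to 10 rows; each row is the pose to reach, as a shift and turn from the pose commanded when the call began, along the tool's axes at that moment; what a row does not reach only later rows make up. A row lasts 1/10 s, in which the tool goes at most 50 mm and 8.59 degrees, less where a joint would pass 70% of its speed; a pose out of reach is approached as far as the arm can. A call with a number of a shift or a turn outside -1 to 1 is refused whole. A call with a gripper value outside its range is refused whole. "claw" is the opening, from -1 (shut) to 1 (fully open), set as the call begins (left out, the last holds). The fingers move at their own pace and stop on an object; "force" is the grip in N (left out, the last holds). Time passes only in rows, so rows that repeat a pose let the fingers close. It gives the time, the measured TCP pose, the force, the opening and the grip force at its end, in the units of the state.
- robot.get_obs(): the state, without advancing time (a new reading comes with each control period).
- robot.capture(name): name is "scene" or "top" or "wrist"; returns the picture (420x560x3 uint8, red, green, blue); there is no depth.
- robot.calibration(name): a dict with "camera_matrix" (3x3 intrinsics, pixels), "pose" (4x4, takes a point from camera to world coordinates); the wrist camera has in their place "mount" (4x4, takes a point from camera to tool coordinates, whose origin is the TCP and whose axes are the flange's). Camera axes: x right, y up, looking along -z (the intrinsics and any distortion apply to the point x, -y, -z); pixel columns grow to the right and rows downward; lengths in m; the calibration is good to about 2 mm. A picture is of the moment at which its call begins: read the wrist's pose just before it. calibration takes no time and is no camera call.
- robot.finish_job(): hands the job in; it is judged then, once.
The state is a dict: "time": time; "joint_positions": joint angles; "joint_vel": joint speeds; "tau": joint torques, N m; "tcp_pos": TCP position; "ee_rot": TCP orientation; "ft_force": force on the tool from outside, world axes, zero at the start; "ft_torque": the same for the moment, N m; "width": opening from 0.0 (shut) to 1.0 (fully open); "finger_force": force on a finger pad.
Only numpy, scipy, OpenCV 4.12 (cv2) and the standard library are available. Lean on these libraries where they do the work, as an engineer would, in place of code of your own. Each camera call takes 0.05 s, during which the arm holds its last target. There are 200 camera calls.

### The job

Get the bench dust extractor ready for sanding: slide the loose filter cassette into the slot in the extractor's front until it has clicked fully home, its front plate flush against the front. Only then turn the fan selector clockwise from off to the mark with three dots and leave it resting in that click; do not let it run past into the four-dot setting, which blows the filter out. Leave the coil pot and the cup on the grille standing where they are.

Things in the scene. Friction and masses are not known exactly. Their poses are not given: they have to be found in the camera images.
- extractor: Grey bench dust extractor, fixed: low box 140 deep (x), 158 wide (y), 64 high, grille on top, hose stub on its left; control box on its right (y -200 to -79, 159 deep, 102 high) with a sloping panel. Origin: on the table in the middle of the slot mouth; +x into the slot, +y left, z up; front face is x = 0. Slot 143 wide, 18 high, 96 deep, floored by the table, side edges of its mouth rounded.
- slot_catch (a point): In the slot's middle, 23 mm behind its mouth, 8 mm up; axes as the extractor's. Here a sprung steel ball on either side, 12 mm in diameter, stands 4 mm into the slot. The cassette's leading end must be pushed past them (about 10 N); they then drag on its sides and drop into its notches when it is home.
- cassette: Loose flat grey filter cassette with white pleats, 0.2 kg: frame 140 wide (y), 90 deep (x 0 to 90), 14 thick, lying flat, leading corners tapered 5 mm, a notch in each side at x = 23; across its near end a front plate 160 wide, 8 thick (x -8 to 0), 37 high. Origin: middle of that plate's back face, at the underside; +x to the end that enters. Home: origin and axes coincide with the extractor's.
- cassette_grip (a point): Middle of the upright grip fin on the cassette's front plate, 24 mm in front (-x) of the cassette's origin, 30 mm above its underside; axes as the cassette's. The fin is 12 thick (y), 32 long (x -39 to -7 from the origin) and spans 5 to 35 mm above the underside.
- selector_axis (a point): Where the selector's axis passes through the panel face; fixed, axes as the extractor's. The panel slopes 35 degrees from level, facing up and toward the robot: outward normal (the selector's axis) (-0.574, 0, 0.819), up the slope (0.819, 0, 0.574), in these axes. From here the panel reaches 42 mm down the slope, 62 mm up, 56 mm to either side.
- selector_nose (a point): Near the tip of the selector's nose, 34 mm from the axis, 24 mm above the panel; turns with it. The selector is a black bar knob: round skirt of radius 25 up to 8 mm above the panel; bar 13 thick, 6 to 30 mm above the panel, from 24 behind the axis to 26 before it, then a nose 9 thick out to 37 mm, white line on top.
- selector (a joint): Selector angle, rad, clockwise seen from outside the panel. Clicks every 45 degrees: 0 = off (nose to the extractor's left, ring mark), 0.785 one dot, 1.571 two dots (nose up the slope), 2.356 three dots, 3.142 four dots (nose right); stops just beyond the ends. A click takes about 0.1 N m; past halfway it snaps on into the next and stays.
- coil_pot: White hand-built coil pot, 104 mm wide, 83 high, loose; origin under its centre.
- bisque_cup: Pale unglazed cup, 61 mm wide, 58 high, standing loose on the extractor's grille; origin under its centre.
Mind the look-alikes: they are no part of the job. Of the things shaped like the cassette, the grey one is meant.

How it is judged:
By the outcome, as a careful person would: the job done as asked, in the order asked, and still so for the second after the job is handed in, with the robot touching nothing.
It also fails if it takes over 64 s, if anything falls off the work surface, if the arm or the gripper's body presses on something with over 40 N, if the wrist force passes 120 N, or if a joint passes its speed limit or range.

## Working session

There is one attempt and no reset: what is moved stays moved. The work goes in short steps, Python scripts to look and compute and a tool call to move; the robot and the scene stay as the last step left them, time stands still between calls to the robot, and variables do not carry over. Pictures are saved under pics/ and viewed, at most 10 in all, crops included, and the job is handed in when it is done.

Besides the shell and the picture viewer there is one more tool, called after "Emit:" by a JSON object that holds its "fn" and its "kwargs", one argument or row to a line. apply_moves: Moves the arm, as the interface text tells. Scaled input: -1 to 1 covers 200 mm each way for a shift and 30 degrees each way for a turn. Its arguments: {"type":"object","properties":{"deltas":{"type":"array","items":{"type":"object","properties":{"tx":{"type":"number","minimum":-1,"maximum":1},"ty":{"type":"number","minimum":-1,"maximum":1},"tz":{"type":"number","minimum":-1,"maximum":1},"ax":{"type":"number","minimum":-1,"maximum":1},"ay":{"type":"number","minimum":-1,"maximum":1},"az":{"type":"number","minimum":-1,"maximum":1}}}},"claw":{"type":"number"},"force":{"type":"number"}},"required":["deltas"]}

```bash
mkdir -p pics
cat > h.py <<'E'
import numpy as np, cv2
from scipy.spatial.transform import Rotation as R
from workcell import robot
def campose(n,obs=None):
    c=robot.calibration(n); K=np.array(c["camera_matrix"])
    if "pose" in c: return K,np.array(c["pose"]),c
    T=np.eye(4); T[:3,:3]=R.from_rotvec(obs["ee_rot"]).as_matrix(); T[:3,3]=obs["tcp_pos"]
    return K,T@np.array(c["mount"]),c
def ray(K,T,uv):
    d=np.linalg.inv(K)@[uv[0],uv[1],1]; d=T[:3,:3]@[d[0],-d[1],-d[2]]
    return T[:3,3],d/np.linalg.norm(d)
def atz(K,T,uv,z):
    o,d=ray(K,T,uv); return o+d*(z-o[2])/d[2]
def tri(*obs):
    A=0;b=0;rs=[ray(*o) for o in obs]
    for o,d in rs:
        P=np.eye(3)-np.outer(d,d); A=A+P; b=b+P@o
    p=np.linalg.solve(A,b); return p,[np.linalg.norm((np.eye(3)-np.outer(d,d))@(p-o))*1000 for o,d in rs]
def proj(K,T,p):
    q=T[:3,:3].T@(np.asarray(p)-T[:3,3]); u=K@[q[0],-q[1],-q[2]]; return u[:2]/u[2]
def delta(pos,Rw,obs):
    "target world pose -> row numbers"
    R0=R.from_rotvec(obs["ee_rot"]); t=R0.inv().apply(np.array(pos)-obs["tcp_pos"])/0.2
    a=np.degrees((R0.inv()*Rw).as_rotvec())/30
    return np.round(t,4),np.round(a,4)
E
python3 - <<'E'
from h import *
np.set_printoptions(precision=4,suppress=True)
for n in("scene","top"):
    im=robot.capture(n); cv2.imwrite(f"pics/{n}.png",im[:,:,::-1])
    c=robot.calibration(n); print(n,c)
c=robot.calibration("wrist");print(c); print(robot.get_obs()); print(robot.tip_extent)
E
```

```text
scene {'camera_matrix': array([[488.7473,   0.    , 278.6761],
       [  0.    , 488.7473, 208.3581],
       [  0.    ,   0.    ,   1.    ]]), 'pose': array([[ 0.5131,  0.5147, -0.6869, -0.3427],
       [-0.8583,  0.3175, -0.4032, -0.5451],
       [ 0.0106,  0.7964,  0.6046,  0.9239],
       [ 0.    ,  0.    ,  0.    ,  1.    ]])}
top {'camera_matrix': array([[437.1428,   0.    , 276.5232],
       [  0.    , 437.1428, 207.0183],
       [  0.    ,   0.    ,   1.    ]]), 'pose': array([[ 0.0031,  0.9842, -0.1773,  0.4069],
       [-0.9999,  0.001 , -0.0115, -0.0168],
       [-0.0112,  0.1773,  0.9841,  1.0621],
       [ 0.    ,  0.    ,  0.    ,  1.    ]])}
{'camera_matrix': array([[310.1867,   0.    , 282.3928],
       [  0.    , 310.1867, 215.5392],
       [  0.    ,   0.    ,   1.    ]]), 'mount': array([[ 0.0004,  0.9636,  0.2675,  0.0756],
       [ 1.    , -0.0004, -0.    ,  0.0003],
       [ 0.0001,  0.2675, -0.9636, -0.1468],
       [ 0.    ,  0.    ,  0.    ,  1.    ]])}
{'time': 0.1, 'joint_positions': array([ 1.1935,  0.4941,  1.3461, -0.0001,  1.3025, -0.0955]), 'joint_vel': array([-0.0009, -0.0009, -0.0016, -0.0007, -0.0021,  0.0017]), 'tau': array([  0.001 , -88.0236, -38.2547,   0.071 ,   0.0481,  -0.    ]), 'tcp_pos': array([0.1737, 0.6001, 0.2384]), 'ee_rot': array([-0.4412, -3.1103,  0.0017]), 'ft_force': array([ 0.6318, -0.1439,  0.1125]), 'ft_torque': array([-0.0185,  0.0563, -0.0239]), 'finger_force': 0.0, 'width': 0.999471546003799}
0.025
```

View pics/scene.png

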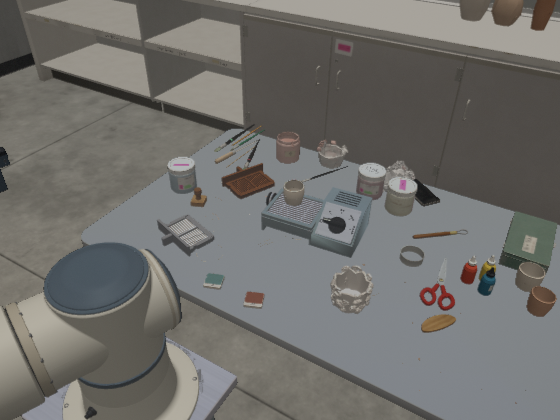

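View pics/top.png

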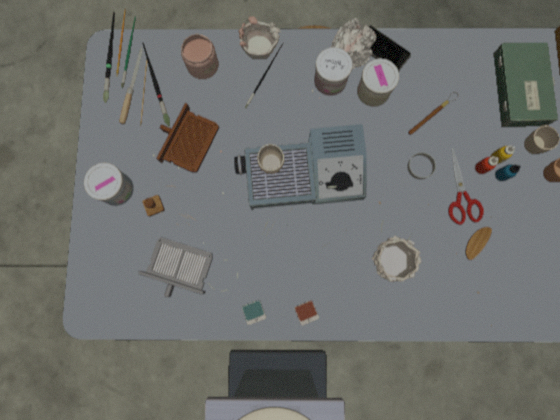

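The grey cassette is at top (178,266), with its fin near (170,290). The brown, differently coloured look-alike is at top (188,140). The extractor is at top (280,175), the selector near (345,180), the coil pot at (397,260) and the cup at (271,158). The grey cassette fits the description, and I'll confirm it in enlarged crops.

Run:
```python
import cv2,numpy as np
t=cv2.imread("pics/top.png");s=cv2.imread("pics/scene.png")
def c(im,x,y,w,h,f): return cv2.resize(im[y:y+h,x:x+w],None,fx=f,fy=f,interpolation=cv2.INTER_CUBIC)
a=c(t,130,230,100,75,4);b=c(t,230,120,140,90,1)
# c1: top cassette x4 (400x300); scene cassette x4 ; top extractor ; scene extractor
b=c(t,230,115,145,100,2.75)[:275,:400]
d=c(s,150,205,100,75,4); e=c(s,255,170,133,100,3)
out=np.vstack([np.hstack([a,d]),np.hstack([cv2.resize(c(t,232,120,140,93.0.__int__(),1),(400,266),interpolation=cv2.INTER_CUBIC),c(s,255,175,133,89,3)[:266] if False else cv2.resize(c(s,255,175,140,93,1),(400,266),interpolation=cv2.INTER_CUBIC)])])
cv2.imwrite("pics/crop1.png",out)
```

```text
(no output)
```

View pics/crop1.png

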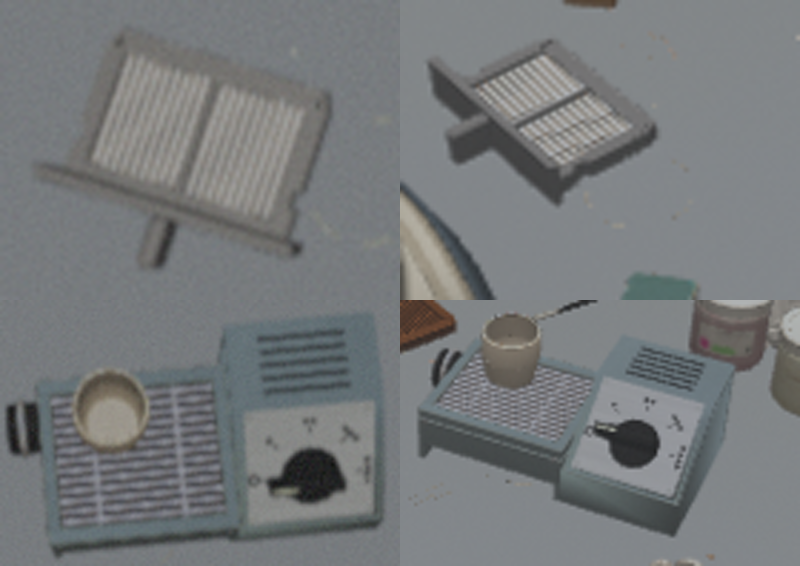

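Run:
```python
from h import *
np.set_printoptions(precision=4,suppress=True)
K,T,_=campose("top");S=campose("scene")
f=lambda u,v:(130+u/4,230+v/4)
L=atz(K,T,f(38,165),.037);Rr=atz(K,T,f(298,243),.037);fin=atz(K,T,f(152,264),.035)
print("plate",L,Rr,fin,np.linalg.norm(L-Rr))
d=L-Rr; print("yaw",np.degrees(np.arctan2(-d[0],d[1])))
g=lambda u,v:(232+u*.35,120+(v-300)*.35)
s=lambda u,v:(255+(u-400)*.35,175+(v-300)*.35)
A=atz(K,T,g(55,546),.064);B=atz(K,T,g(240,533),.064);print("front top",A,B,np.linalg.norm(A-B))
d=A-B; print("yaw",np.degrees(np.arctan2(-d[0],d[1])))
print("knob",tri((K,T,g(312,473)),(S[0],S[1],s(634,442))))
print("nose",tri((K,T,g(272,486)),(S[0],S[1],s(597,427))))
print("FL top",tri((K,T,g(55,546)),(S[0],S[1],s(420,410))))
o=robot.get_obs(); W=campose("wrist",o)
# coarse view goals: camera centre looks at z=.03 from tcp height .25
print(R.from_rotvec(o["ee_rot"]).as_matrix(), atz(W[0],W[1],(280,210),.03))
```

```text
plate [0.4392 0.314  0.037 ] [0.395  0.1608 0.037 ] [0.3828 0.2452 0.035 ] 0.1593686204112038
yaw -16.07471587739299
front top [0.5888 0.0536 0.064 ] [ 0.5997 -0.0968  0.064 ] 0.1507665950220395
yaw 4.145032448021691
knob (array([ 0.6468, -0.1538,  0.0721]), [np.float64(1.702066460772492), np.float64(1.7020664607724203)])
nose (array([ 0.6328, -0.1197,  0.0859]), [np.float64(1.639813870595395), np.float64(1.6398138705953682)])
FL top (array([0.5878, 0.0546, 0.0652]), [np.float64(1.3389176435067844), np.float64(1.3389176435067032)])
[[-0.9606  0.2781 -0.0003]
 [ 0.2781  0.9606 -0.001 ]
 [ 0.     -0.0011 -1.    ]] [0.1885 0.593  0.03  ]
```

The crops confirm the cassette: a grey frame with white pleats, its fin toward the robot (top crop, 152,262) and its leading end pointing away. The selector nose points left to the ring mark, so it is off. I'm moving the wrist camera over the cassette for close measurements.

Emit:
{"fn": "apply_moves", "kwargs": {
  "deltas": [
    {"tx": -0.2,"ty": -0.15},
    {"tx": -0.4,"ty": -0.3},
    {"tx": -0.55,"ty": -0.45},
    {"tx": -0.7,"ty": -0.6},
    {"tx": -0.8,"ty": -0.7},
    {"tx": -0.8,"ty": -0.7},
    {"tx": -0.8,"ty": -0.7},
    {"tx": -0.8,"ty": -0.7}
  ]
}}

```text
invalid input
```

Emit:
{"fn": "apply_moves", "kwargs": {
  "deltas": [
    {"tx": -0.15,"ty": -0.15},
    {"tx": -0.3,"ty": -0.3},
    {"tx": -0.45,"ty": -0.45},
    {"tx": -0.5,"ty": -0.6},
    {"tx": -0.5,"ty": -0.7},
    {"tx": -0.5,"ty": -0.7},
    {"tx": -0.5,"ty": -0.7}
  ]
}}

```text
invalid input
```

Run:
```python
from h import *
import pickle
o=robot.get_obs(); im=robot.capture("wrist"); cv2.imwrite("pics/w1.png",im[:,:,::-1]); pickle.dump(o,open("w1.pkl","wb")); print(o["time"],o["tcp_pos"],o["ee_rot"])
```

```text
0.1 [0.17370682 0.60005804 0.23839144] [-4.41191544e-01 -3.11025781e+00  1.65433673e-03]
```

Emit:
{"fn": "apply_moves", "kwargs": {
  "deltas": [
    {"ty": -0.2},
    {"ty": -0.4},
    {"ty": -0.6},
    {"ty": -0.75},
    {"ty": -0.75},
    {"ty": -0.75}
  ]
}}

```text
invalid input
```

Run:
```python
from h import *
import pickle
o=robot.get_obs(); im=robot.capture("wrist"); cv2.imwrite("pics/w2.png",im[:,:,::-1]); pickle.dump(o,open("w2.pkl","wb")); print(o["time"],o["tcp_pos"],o["ee_rot"])
for n in "12":
    im=cv2.imread(f"pics/w{n}.png"); cv2.imwrite(f"pics/w{n}b.png",cv2.resize(im,(800,600),interpolation=cv2.INTER_CUBIC))
```

```text
0.15 [0.17370535 0.60009861 0.23846604] [-4.41201387e-01 -3.11020399e+00  1.44397277e-03]
```

View pics/w1b.png

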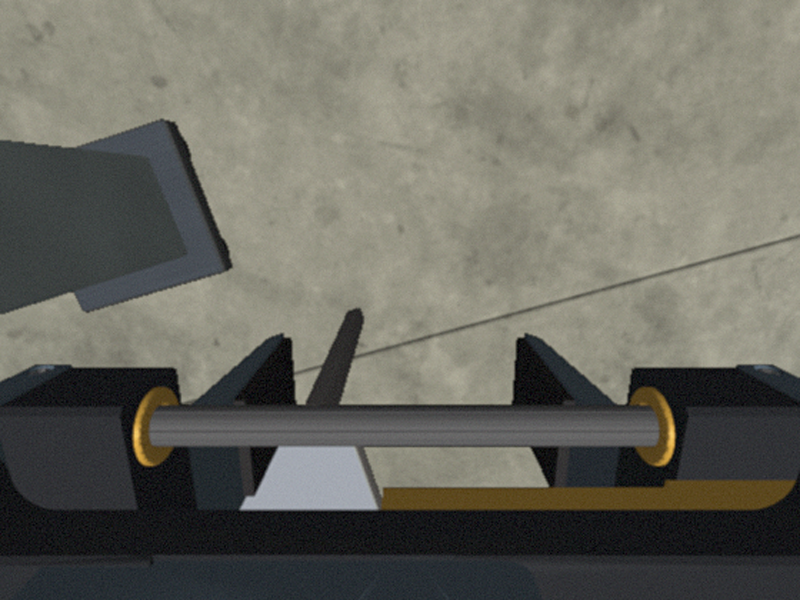

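View pics/w2b.png

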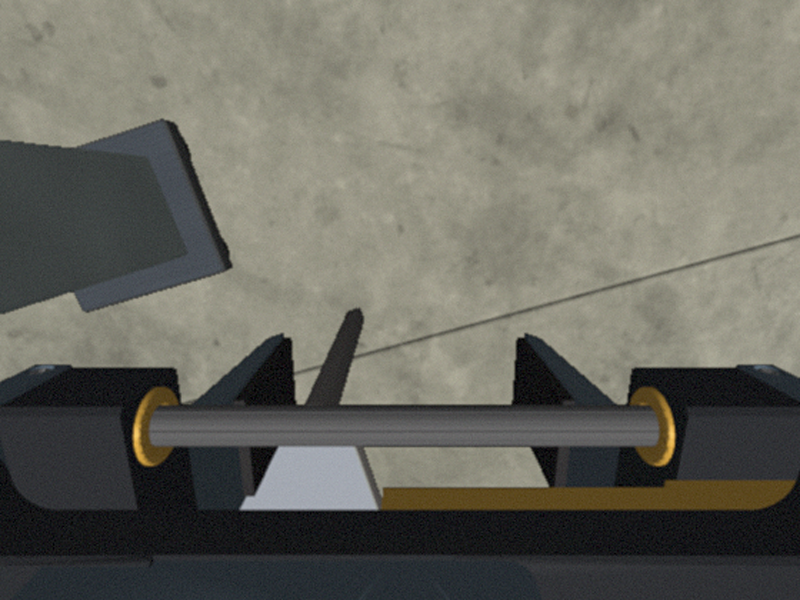

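The moves were refused, so the pictures show only the floor, with the gripper filling the lower half of the frame. I'll retry a single row with all six fields.

Emit:
{"fn": "apply_moves", "kwargs": {
  "deltas": [
    {"tx": -0.15,"ty": -0.1,"tz": 0,"ax": 0,"ay": 0,"az": 0}
  ]
}}

```text
time: 0.3
tcp_pos: [0.1956, 0.5745, 0.2386]
ee_rot: [-0.437, -3.111, -0.002]
ft_force: [2.3, -0.4, -0.0]
width: 0.999
finger_force: 0.0
```

Emit:
{"fn": "apply_moves", "kwargs": {
  "deltas": [
    {"tx": -0.12,"ty": -0.2,"tz": 0,"ax": 0,"ay": 0,"az": 0},
    {"tx": -0.24,"ty": -0.4,"tz": 0,"ax": 0,"ay": 0,"az": 0},
    {"tx": -0.36,"ty": -0.6,"tz": 0,"ax": 0,"ay": 0,"az": 0},
    {"tx": -0.48,"ty": -0.8,"tz": 0,"ax": 0,"ay": 0,"az": 0},
    {"tx": -0.6,"ty": -0.9,"tz": 0,"ax": 0,"ay": 0,"az": 0},
    {"tx": -0.6,"ty": -0.9,"tz": 0,"ax": 0,"ay": 0,"az": 0}
  ]
}}

```text
time: 0.9
tcp_pos: [0.2633, 0.3638, 0.2391]
ee_rot: [0.445, 3.11, -0.001]
ft_force: [0.4, 1.2, 0.2]
width: 1.0
finger_force: 0.0
```

Emit:
{"fn": "apply_moves", "kwargs": {
  "deltas": [
    {"tx": -0.15,"ty": -0.15,"tz": 0,"ax": 0,"ay": 0,"az": 0},
    {"tx": -0.3,"ty": -0.3,"tz": 0,"ax": 0,"ay": 0,"az": 0},
    {"tx": -0.35,"ty": -0.35,"tz": 0,"ax": 0,"ay": 0,"az": 0},
    {"tx": -0.35,"ty": -0.35,"tz": 0,"ax": 0,"ay": 0,"az": 0},
    {"tx": -0.35,"ty": -0.35,"tz": 0,"ax": 0,"ay": 0,"az": 0}
  ]
}}

```text
time: 1.4
tcp_pos: [0.31, 0.2804, 0.239]
ee_rot: [-0.442, -3.11, -0.001]
ft_force: [-0.7, 0.9, 0.2]
width: 1.003
finger_force: 0.0
```

Run:
```python
from h import *
import pickle
o=robot.get_obs(); im=robot.capture("wrist"); cv2.imwrite("pics/w3.png",im[:,:,::-1]); pickle.dump(o,open("w3.pkl","wb")); print(o["time"],o["tcp_pos"],o["ee_rot"])
```

```text
1.4 [0.31003728 0.28036673 0.23895034] [-4.42341430e-01 -3.11025023e+00 -5.71134801e-04]
```

Emit:
{"fn": "apply_moves", "kwargs": {
  "deltas": [
    {"tx": 0.0,"ty": -0.2,"tz": 0,"ax": 0,"ay": 0,"az": 0},
    {"tx": -0.1,"ty": -0.4,"tz": 0,"ax": 0,"ay": 0,"az": 0},
    {"tx": -0.2,"ty": -0.6,"tz": 0,"ax": 0,"ay": 0,"az": 0},
    {"tx": -0.2,"ty": -0.75,"tz": 0,"ax": 0,"ay": 0,"az": 0},
    {"tx": -0.2,"ty": -0.75,"tz": 0,"ax": 0,"ay": 0,"az": 0},
    {"tx": -0.2,"ty": -0.75,"tz": 0,"ax": 0,"ay": 0,"az": 0}
  ]
}}

```text
time: 2.05
tcp_pos: [0.3069, 0.1251, 0.2391]
ee_rot: [0.442, 3.11, 0.001]
ft_force: [0.4, -0.1, -0.1]
width: 1.0
finger_force: 0.0
```

Run:
```python
from h import *
import pickle
o=robot.get_obs(); im=robot.capture("wrist"); cv2.imwrite("pics/w4.png",im[:,:,::-1]); pickle.dump(o,open("w4.pkl","wb")); print(o["time"],o["tcp_pos"],o["ee_rot"])
a=cv2.imread("pics/w3.png")[0:300]
b=cv2.imread("pics/w4.png")[0:300]
out=np.vstack([a,b]); cv2.imwrite("pics/w34.png",out)
```

```text
2.05 [0.3068811  0.12508649 0.2390694 ] [4.42113260e-01 3.10990508e+00 6.99120027e-04]
```

View pics/w34.png

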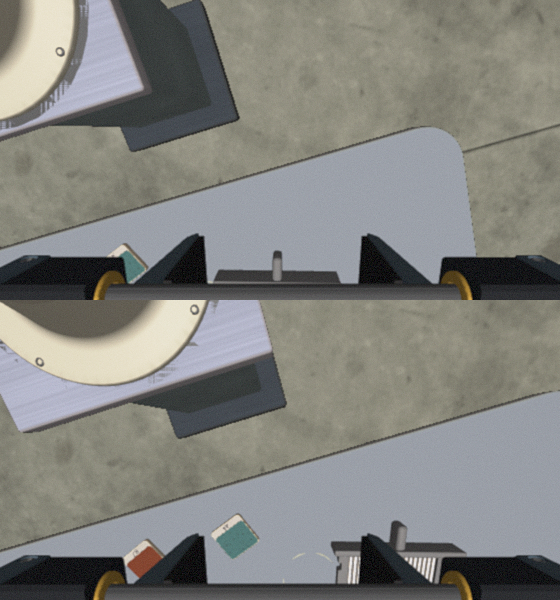

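In the wrist view, up in the image is toward the robot: fin at (277,250) in w3 and (400,222) in w4. The cassette needs to sit higher in the frame, so I'm taking two views further forward and then two of the extractor.

Emit:
{"fn": "apply_moves", "kwargs": {
  "deltas": [
    {"tx": -0.14,"ty": 0.2,"tz": 0,"ax": 0,"ay": 0,"az": 0},
    {"tx": -0.28,"ty": 0.4,"tz": 0,"ax": 0,"ay": 0,"az": 0},
    {"tx": -0.42,"ty": 0.6,"tz": 0,"ax": 0,"ay": 0,"az": 0},
    {"tx": -0.56,"ty": 0.8,"tz": 0,"ax": 0,"ay": 0,"az": 0},
    {"tx": -0.56,"ty": 0.8,"tz": 0,"ax": 0,"ay": 0,"az": 0},
    {"tx": -0.56,"ty": 0.8,"tz": 0,"ax": 0,"ay": 0,"az": 0},
    {"tx": -0.56,"ty": 0.8,"tz": 0,"ax": 0,"ay": 0,"az": 0}
  ]
}}

```text
time: 2.8
tcp_pos: [0.4576, 0.2477, 0.2386]
ee_rot: [-0.439, -3.11, 0.001]
ft_force: [-0.0, -0.8, -0.2]
width: 0.998
finger_force: 0.0
```

```bash
cat > snap.py <<'E'
from h import *
import pickle,sys
n=sys.argv[1]; o=robot.get_obs(); im=robot.capture("wrist"); cv2.imwrite(f"pics/{n}.png",im[:,:,::-1]); pickle.dump(o,open(n+".pkl","wb")); print(o["time"],o["tcp_pos"],o["joint_vel"].round(3))
E
python3 snap.py c1
```

```text
2.8 [0.45764204 0.24767155 0.23856262] [-0.014 -0.017  0.01  -0.001 -0.001 -0.001]
```

Emit:
{"fn": "apply_moves", "kwargs": {
  "deltas": [
    {"tx": -0.05,"ty": -0.2,"tz": 0,"ax": 0,"ay": 0,"az": 0},
    {"tx": -0.1,"ty": -0.4,"tz": 0,"ax": 0,"ay": 0,"az": 0},
    {"tx": -0.18,"ty": -0.6,"tz": 0,"ax": 0,"ay": 0,"az": 0},
    {"tx": -0.18,"ty": -0.62,"tz": 0,"ax": 0,"ay": 0,"az": 0},
    {"tx": -0.18,"ty": -0.62,"tz": 0,"ax": 0,"ay": 0,"az": 0},
    {"tx": -0.18,"ty": -0.62,"tz": 0,"ax": 0,"ay": 0,"az": 0}
  ]
}}

```text
time: 3.45
tcp_pos: [0.4585, 0.1185, 0.2392]
ee_rot: [0.441, 3.11, 0.001]
ft_force: [0.4, 0.2, -0.8]
width: 1.003
finger_force: 0.0
```

```bash
python3 snap.py c2
```

```text
3.45 [0.45854807 0.11853355 0.23917081] [ 0.019  0.007 -0.007 -0.001 -0.001 -0.004]
```

Emit:
{"fn": "apply_moves", "kwargs": {
  "deltas": [
    {"tx": -0.2,"ty": -0.1,"tz": 0,"ax": 0,"ay": 0,"az": 0},
    {"tx": -0.4,"ty": -0.2,"tz": 0,"ax": 0,"ay": 0,"az": 0},
    {"tx": -0.6,"ty": -0.3,"tz": 0,"ax": 0,"ay": 0,"az": 0},
    {"tx": -0.8,"ty": -0.3,"tz": 0,"ax": 0,"ay": 0,"az": 0},
    {"tx": -1,"ty": -0.3,"tz": 0,"ax": 0,"ay": 0,"az": 0},
    {"tx": -1,"ty": -0.3,"tz": 0,"ax": 0,"ay": 0,"az": 0},
    {"tx": -1,"ty": -0.3,"tz": 0,"ax": 0,"ay": 0,"az": 0}
  ]
}}

```text
time: 4.2
tcp_pos: [0.6346, 0.0058, 0.2382]
ee_rot: [-0.44, -3.11, -0.0]
ft_force: [-1.0, -0.4, -0.6]
width: 0.997
finger_force: 0.0
```

```bash
python3 snap.py e1
```

```text
4.2 [0.63456752 0.00584003 0.2381953 ] [ 0.006 -0.027  0.041  0.001 -0.001 -0.001]
```

Emit:
{"fn": "apply_moves", "kwargs": {
  "deltas": [
    {"tx": -0.1,"ty": -0.2,"tz": 0,"ax": 0,"ay": 0,"az": 0},
    {"tx": -0.2,"ty": -0.4,"tz": 0,"ax": 0,"ay": 0,"az": 0},
    {"tx": -0.3,"ty": -0.6,"tz": 0,"ax": 0,"ay": 0,"az": 0},
    {"tx": -0.3,"ty": -0.7,"tz": 0,"ax": 0,"ay": 0,"az": 0},
    {"tx": -0.3,"ty": -0.7,"tz": 0,"ax": 0,"ay": 0,"az": 0},
    {"tx": -0.3,"ty": -0.7,"tz": 0,"ax": 0,"ay": 0,"az": 0}
  ]
}}

```text
time: 4.85
tcp_pos: [0.6523, -0.1452, 0.2391]
ee_rot: [-0.441, -3.11, -0.001]
ft_force: [-0.3, -0.2, 0.1]
width: 1.0
finger_force: 0.0
```

```bash
python3 snap.py e2
python3 - <<'E'
from h import *
import pickle
res={}
def crop(n,p,w,h):
    im=cv2.imread(f"pics/{n}.png"); K,T,_=campose("wrist",pickle.load(open(n+".pkl","rb"))); u=proj(K,T,p)
    x=int(np.clip(u[0]-w/2,0,560-w)); y=int(np.clip(u[1]-h/2,0,420-h)); res[n]=(x,y,400/w)
    return cv2.resize(im[y:y+h,x:x+w],(400,300),interpolation=cv2.INTER_CUBIC)
c=[.42,.235,.03]; e=[.62,-.06,.06]
o=np.vstack([np.hstack([crop("c1",c,200,150),crop("c2",c,200,150)]),np.hstack([crop("e1",e,320,240),crop("e2",e,320,240)])])
cv2.imwrite("pics/m1.png",o); print(res); pickle.dump(res,open("m1.pkl","wb"))
E
```

```text
4.85 [ 0.65232175 -0.1452274   0.23908886] [ 0.021 -0.    -0.005  0.     0.     0.002]
{'c1': (162, 93, 2.0), 'c2': (273, 60, 2.0), 'e1': (59, 86, 1.25), 'e2': (192, 30, 1.25)}
```

View pics/m1.png

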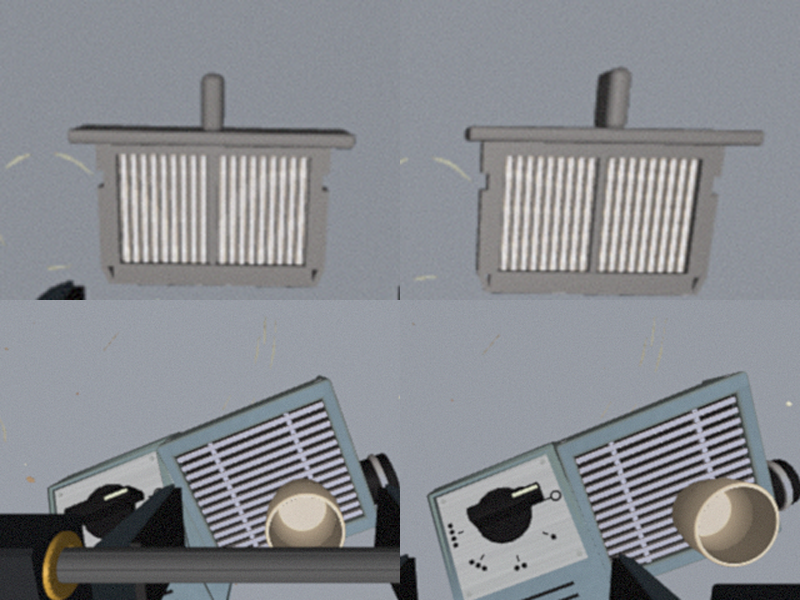

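```bash
cat > m.py <<'E'
from h import *
import pickle
np.set_printoptions(precision=4,suppress=True)
res=pickle.load(open("m1.pkl","rb"))
def P(n,u,v):
    x,y,f=res[n]; K,T,_=campose("wrist",pickle.load(open(n+".pkl","rb")))
    if n in("c2","e2"):u-=400
    if n[0]=="e":v-=300
    return K,T,((u+.5)/f+x-.5,(v+.5)/f+y-.5)
E
python3 - <<'E'
from m import *
def t(name,a,b): 
    p,e=tri(a,b); print(name,p,np.round(e,1)); return p
t("fin near top",P("c1",212,76),P("c2",622,72))
L=t("plateL(img left=world right)",P("c1",71,134),P("c2",469,133))
Rr=t("plateR",P("c1",354,141),P("c2",762,138))
a=t("lead l",P("c1",113,282),P("c2",484,291)); b=t("lead r",P("c1",316,285),P("c2",703,294))
d=Rr-L; print(np.linalg.norm(d),"yaw",np.degrees(np.arctan2(-d[0],d[1])), (L+Rr)/2)
d=b-a; print("lead yaw",np.degrees(np.arctan2(-d[0],d[1])),np.linalg.norm(d))
A=t("ext LF",P("e1",326,379),P("e2",745,376)); B=t("ext RF",P("e1",163,440),P("e2",557,444))
d=A-B; print(np.linalg.norm(d),"yaw",np.degrees(np.arctan2(-d[0],d[1])))
for n in("c1","c2"):
  print([atz(*P(n,*q),z) for q,z in ({"c1":[((71,134),.037),((354,141),.037),((212,76),.035)],"c2":[((469,133),.037),((762,138),.037),((622,72),.035)]}[n])])
for n,q in(("e1",[(326,379),(163,440)]),("e2",[(745,376),(557,444)])):
  print([atz(*P(n,*k),.064) for k in q])
t("nose line tip",P("e1",128,489),P("e2",538,487))
t("ctrl front right top",P("e1",50,488),P("e2",430,494))
print(campose("wrist",pickle.load(open("e2.pkl","rb")))[1][:3,3])
E
```

```text
fin near top [0.3823 0.2531 0.0341] [0.6 0.6]
plateL(img left=world right) [0.3902 0.1672 0.0307] [0.2 0.2]
plateR [0.4372 0.3193 0.0354] [0. 0.]
lead l [0.4861 0.1535 0.0063] [0.4 0.4]
lead r [0.5183 0.2783 0.0252] [0.6 0.6]
0.15933203452114836 yaw -17.186080452513515 [0.4137 0.2433 0.033 ]
lead yaw -14.482531423163861 0.1302272095531841
ext LF [0.5928 0.0583 0.0646] [2.1 2.1]
ext RF [ 0.6046 -0.0924  0.0477] [0.9 0.9]
0.15216826701860406 yaw 4.46937863890054
[array([0.3899, 0.169 , 0.037 ]), array([0.437 , 0.3191, 0.037 ]), array([0.3817, 0.2531, 0.035 ])]
[array([0.3903, 0.1667, 0.037 ]), array([0.437 , 0.3185, 0.037 ]), array([0.3829, 0.2528, 0.035 ])]
[array([0.5908, 0.0582, 0.064 ]), array([ 0.6016, -0.0867,  0.064 ])]
[array([0.5949, 0.059 , 0.064 ]), array([ 0.6043, -0.0939,  0.064 ])]
nose line tip [ 0.6288 -0.1184  0.0909] [0.5 0.5]
ctrl front right top [ 0.6173 -0.2117  0.043 ] [0.7 0.7]
[ 0.5798 -0.124   0.3859]
```

```bash
cat >> m.py <<'E'
yw=np.radians(4.6); Re=R.from_euler("z",yw).as_matrix(); oe=np.array([.5928,.0583,0])-Re@[0,.079,0]
def W(p): return oe+Re@np.array(p)
E
python3 - <<'E'
from m import *
print(oe)
def rect(n,fn,w,h):
    im=cv2.imread(f"pics/{n}.png")
    K,T,_=campose(n) if n in("top","scene") else campose("wrist",pickle.load(open(n+".pkl","rb")))
    q=np.array([[0,0],[w-1,0],[w-1,h-1],[0,h-1]],np.float32)
    s=np.array([proj(K,T,fn(*k)) for k in q],np.float32)
    return cv2.warpPerspective(im,cv2.getPerspectiveTransform(s,q),(w,h),flags=cv2.INTER_CUBIC)
# strips: px u -> y = 85-u/4 ; v -> x = 20 - v/4 (mm)
st=lambda u,v:W([.020-v/4000,.085-u/4000,.064])
ax=np.array([.0344,-.1395,.066]);up=np.array([.819,0,.574])
pn=lambda u,v:W(ax+up*(.062-v/2500)+np.array([0,1,0])*(.056-u/2500))
S=[rect(n,st,680,160) for n in("e1","e2")]
Q=[rect(n,pn,280,260) for n in("e1","e2")]
cv2.imwrite("pics/rect.png",np.vstack(S+[np.hstack(Q+[np.zeros((260,120,3),np.uint8)])]))
E
```

```text
[ 0.5991 -0.0204  0.    ]
```

View pics/rect.png

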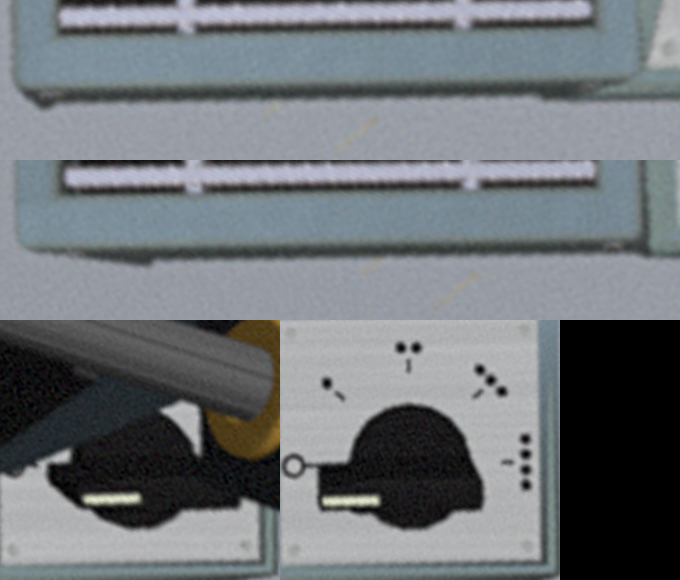

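The rectified views show the extractor front edge tilted a further 0.9° or so (yaw ≈ 5.4°) with its origin about 3 mm to the left. The panel axis is near (409,464) in the picture. Now I'll work out the grasp moves.

```bash
cat >> m.py <<'E'
yw=np.radians(5.4); Re=R.from_euler("z",yw).as_matrix(); oe=np.array([.5984,-.0177,0])
def down(yaw): # tool pointing down, tool x = -forward(yaw)
    c,s=np.cos(np.radians(yaw)),np.sin(np.radians(yaw)); return R.from_matrix(np.array([[-c,-s,0],[-s,c,0],[0,0,-1]]))
E
python3 - <<'E'
from m import *
o=robot.get_obs()
print(delta([.3918,.2499,.239],down(-17),o))
E
```

```text
(array([1.7996, 1.5345, 0.002 ]), array([ 0.0009, -0.0009,  0.0303]))
```

Emit:
{"fn": "apply_moves", "kwargs": {
  "deltas": [
    {"tx": 0.16,"ty": 0.14,"tz": 0,"ax": 0,"ay": 0,"az": 0.03},
    {"tx": 0.32,"ty": 0.28,"tz": 0,"ax": 0,"ay": 0,"az": 0.03},
    {"tx": 0.48,"ty": 0.42,"tz": 0,"ax": 0,"ay": 0,"az": 0.03},
    {"tx": 0.64,"ty": 0.56,"tz": 0,"ax": 0,"ay": 0,"az": 0.03},
    {"tx": 0.8,"ty": 0.7,"tz": 0,"ax": 0,"ay": 0,"az": 0.03},
    {"tx": 0.9,"ty": 0.77,"tz": 0,"ax": 0,"ay": 0,"az": 0.03}
  ]
}}

```text
time: 5.5
tcp_pos: [0.5204, 0.0553, 0.2392]
ee_rot: [-0.461, -3.107, -0.001]
ft_force: [0.1, 0.9, 0.4]
width: 1.001
finger_force: 0.0
```

Emit:
{"fn": "apply_moves", "kwargs": {
  "deltas": [
    {"tx": 0.16,"ty": 0.14,"tz": 0,"ax": 0,"ay": 0,"az": 0},
    {"tx": 0.32,"ty": 0.28,"tz": 0,"ax": 0,"ay": 0,"az": 0},
    {"tx": 0.48,"ty": 0.42,"tz": 0,"ax": 0,"ay": 0,"az": 0},
    {"tx": 0.64,"ty": 0.56,"tz": 0,"ax": 0,"ay": 0,"az": 0},
    {"tx": 0.8,"ty": 0.68,"tz": 0.1,"ax": 0,"ay": 0,"az": 0},
    {"tx": 0.9,"ty": 0.76,"tz": 0.2,"ax": 0,"ay": 0,"az": 0},
    {"tx": 0.9,"ty": 0.76,"tz": 0.4,"ax": 0,"ay": 0,"az": 0},
    {"tx": 0.9,"ty": 0.76,"tz": 0.6,"ax": 0,"ay": 0,"az": 0},
    {"tx": 0.9,"ty": 0.76,"tz": 0.6,"ax": 0,"ay": 0,"az": 0},
    {"tx": 0.9,"ty": 0.76,"tz": 0.6,"ax": 0,"ay": 0,"az": 0}
  ]
}}

```text
time: 6.5
tcp_pos: [0.3947, 0.2502, 0.1196]
ee_rot: [-0.464, -3.106, 0.001]
ft_force: [0.3, -0.3, 0.9]
width: 0.999
finger_force: 0.0
```

Run:
```python
from m import *
o=robot.get_obs()
print(o["time"],o["tcp_pos"],delta([.3918,.2499,.032],down(-17),o))
```

```text
6.5 [0.3947 0.2502 0.1196] (array([ 0.013 , -0.0052,  0.4379]), array([-0.0015, -0.0019,  0.0007]))
```

Descend and close.

Emit:
{"fn": "apply_moves", "kwargs": {
  "deltas": [
    {"tx": 0.013,"ty": -0.005,"tz": 0.15,"ax": 0,"ay": 0,"az": 0},
    {"tx": 0.013,"ty": -0.005,"tz": 0.28,"ax": 0,"ay": 0,"az": 0},
    {"tx": 0.013,"ty": -0.005,"tz": 0.38,"ax": 0,"ay": 0,"az": 0},
    {"tx": 0.013,"ty": -0.005,"tz": 0.437,"ax": 0,"ay": 0,"az": 0},
    {"tx": 0.013,"ty": -0.005,"tz": 0.437,"ax": 0,"ay": 0,"az": 0},
    {"tx": 0.013,"ty": -0.005,"tz": 0.437,"ax": 0,"ay": 0,"az": 0}
  ]
}}

```text
time: 7.1
tcp_pos: [0.3933, 0.2499, 0.0327]
ee_rot: [0.465, 3.106, 0.001]
ft_force: [0.4, 0.0, 0.9]
width: 1.003
finger_force: 0.0
```

Emit:
{"fn": "apply_moves", "kwargs": {
  "deltas": [
    {"tx": 0,"ty": 0,"tz": 0,"ax": 0,"ay": 0,"az": 0},
    {"tx": 0,"ty": 0,"tz": 0,"ax": 0,"ay": 0,"az": 0},
    {"tx": 0,"ty": 0,"tz": 0,"ax": 0,"ay": 0,"az": 0},
    {"tx": 0,"ty": 0,"tz": 0,"ax": 0,"ay": 0,"az": 0},
    {"tx": 0,"ty": 0,"tz": 0,"ax": 0,"ay": 0,"az": 0},
    {"tx": 0,"ty": 0,"tz": 0,"ax": 0,"ay": 0,"az": 0},
    {"tx": 0,"ty": 0,"tz": 0,"ax": 0,"ay": 0,"az": 0},
    {"tx": 0,"ty": 0,"tz": 0,"ax": 0,"ay": 0,"az": 0}
  ],
  "claw": -1,
  "force": 30
}}

```text
time: 7.9
tcp_pos: [0.3927, 0.2495, 0.0315]
ee_rot: [-0.466, -3.107, 0.0]
ft_force: [-0.2, -0.6, 0.6]
width: 0.327
finger_force: 0.0
```

```bash
cat > plan.py <<'E'
from m import *
# grip -> cassette offset: cassette origin = tcp + 0.027 along fwd
def tgt(x,y=0,z=.034): return oe+Re@[x-.027,y,0]+[0,0,z]
E
python3 - <<'E'
from plan import *
o=robot.get_obs(); print(o["tcp_pos"],o["ee_rot"],o["width"]*91,o["ft_force"])
print("pre",tgt(-.135),delta(tgt(-.135),down(5.4),o))
E
```

```text
[0.3927 0.2495 0.0315] [-0.4656 -3.1068  0.0001] 29.74903655358 [-0.163  -0.6135  0.5791]
pre [ 0.4371 -0.0329  0.034 ] (array([-0.6264, -1.2849, -0.0126]), array([-0.0001, -0.0001, -0.7482]))
```

Emit:
{"fn": "apply_moves", "kwargs": {
  "deltas": [
    {"tx": 0,"ty": 0,"tz": 0,"ax": 0,"ay": 0,"az": 0},
    {"tx": 0,"ty": 0,"tz": 0,"ax": 0,"ay": 0,"az": 0},
    {"tx": 0,"ty": 0,"tz": 0,"ax": 0,"ay": 0,"az": 0},
    {"tx": 0,"ty": 0,"tz": 0,"ax": 0,"ay": 0,"az": 0},
    {"tx": 0,"ty": 0,"tz": 0,"ax": 0,"ay": 0,"az": 0}
  ]
}}

```text
time: 8.4
tcp_pos: [0.3927, 0.2495, 0.0315]
ee_rot: [0.466, 3.107, -0.0]
ft_force: [0.6, -0.1, -0.6]
width: 0.132
finger_force: 30.0
```

Emit:
{"fn": "apply_moves", "kwargs": {
  "deltas": [
    {"tx": 0,"ty": 0,"tz": -0.02,"ax": 0,"ay": 0,"az": 0},
    {"tx": -0.05,"ty": -0.1,"tz": -0.02,"ax": 0,"ay": 0,"az": -0.1},
    {"tx": -0.1,"ty": -0.2,"tz": -0.02,"ax": 0,"ay": 0,"az": -0.2},
    {"tx": -0.15,"ty": -0.3,"tz": -0.02,"ax": 0,"ay": 0,"az": -0.3},
    {"tx": -0.2,"ty": -0.4,"tz": -0.02,"ax": 0,"ay": 0,"az": -0.4},
    {"tx": -0.25,"ty": -0.5,"tz": -0.02,"ax": 0,"ay": 0,"az": -0.5},
    {"tx": -0.3,"ty": -0.6,"tz": -0.02,"ax": 0,"ay": 0,"az": -0.6},
    {"tx": -0.35,"ty": -0.7,"tz": -0.02,"ax": 0,"ay": 0,"az": -0.7},
    {"tx": -0.4,"ty": -0.8,"tz": -0.02,"ax": 0,"ay": 0,"az": -0.748},
    {"tx": -0.4,"ty": -0.8,"tz": -0.02,"ax": 0,"ay": 0,"az": -0.748}
  ]
}}

```text
time: 9.4
tcp_pos: [0.4228, 0.0712, 0.0357]
ee_rot: [-0.146, 3.138, -0.0]
ft_force: [-0.8, 0.1, -0.5]
width: 0.131
finger_force: 30.0
```

Run:
```python
from plan import *
o=robot.get_obs(); print(o["tcp_pos"],o["width"]*91,o["ft_force"],o["ft_torque"])
print("pre",delta(tgt(-.13,0,.033),down(5.4),o))
```

```text
[0.4228 0.0712 0.0357] 11.926498590315576 [-0.8149  0.0972 -0.5254] [ 0.045   0.1081 -0.0182]
pre (array([-0.0478, -0.5253,  0.0138]), array([-0.0004,  0.0008, -0.0024]))
```

Emit:
{"fn": "apply_moves", "kwargs": {
  "deltas": [
    {"tx": 0,"ty": -0.1,"tz": 0,"ax": 0,"ay": 0,"az": 0},
    {"tx": 0,"ty": -0.2,"tz": 0,"ax": 0,"ay": 0,"az": 0},
    {"tx": 0,"ty": -0.3,"tz": 0,"ax": 0,"ay": 0,"az": 0},
    {"tx": -0.02,"ty": -0.4,"tz": 0,"ax": 0,"ay": 0,"az": 0},
    {"tx": -0.048,"ty": -0.5,"tz": 0,"ax": 0,"ay": 0,"az": 0},
    {"tx": -0.048,"ty": -0.525,"tz": 0.014,"ax": 0,"ay": 0,"az": 0},
    {"tx": -0.048,"ty": -0.525,"tz": 0.014,"ax": 0,"ay": 0,"az": 0},
    {"tx": -0.048,"ty": -0.525,"tz": 0.014,"ax": 0,"ay": 0,"az": 0}
  ]
}}

```text
time: 10.2
tcp_pos: [0.441, -0.0298, 0.0326]
ee_rot: [0.148, -3.137, -0.001]
ft_force: [-0.7, -0.3, -1.4]
width: 0.129
finger_force: 30.0
```

Run:
```python
from plan import *
o=robot.get_obs(); print(o["tcp_pos"],o["width"]*91,o["ft_force"],o["ft_torque"])
print("to -.085",delta(tgt(-.085,0,.033),down(5.4),o))
t=cv2.imread("pics/top.png")
for n in("scene","top"):
    cv2.imwrite(f"pics/{n}2.png",robot.capture(n)[:,:,::-1])
t=cv2.imread("pics/top2.png")[130:280,220:370];s=cv2.imread("pics/scene2.png")[170:320,190:340]
cv2.imwrite("pics/m2.png",cv2.resize(np.hstack([t,s]),(800,400),interpolation=cv2.INTER_CUBIC))
```

```text
[ 0.441  -0.0298  0.0326] 11.737717545020796 [-0.688  -0.3492 -1.4122] [-0.0031  0.1226  0.034 ]
to -.085 (array([-0.2291, -0.0139, -0.002 ]), array([ 0.0007, -0.0018, -0.0003]))
```

View pics/m2.png

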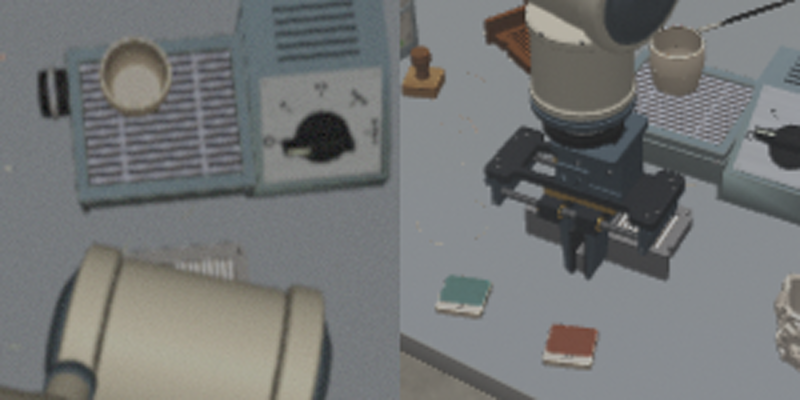

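Top shows the cassette's leading right corner at crop (245,245), inside the low box's right end at (252,195). The scene view shows the fin held upright with nothing in the way. Next I'll approach the mouth.

Emit:
{"fn": "apply_moves", "kwargs": {
  "deltas": [
    {"tx": -0.04,"ty": -0.014,"tz": 0,"ax": 0,"ay": 0,"az": 0},
    {"tx": -0.08,"ty": -0.014,"tz": 0,"ax": 0,"ay": 0,"az": 0},
    {"tx": -0.12,"ty": -0.014,"tz": 0,"ax": 0,"ay": 0,"az": 0},
    {"tx": -0.16,"ty": -0.014,"tz": 0,"ax": 0,"ay": 0,"az": 0},
    {"tx": -0.19,"ty": -0.014,"tz": 0,"ax": 0,"ay": 0,"az": 0},
    {"tx": -0.19,"ty": -0.014,"tz": 0,"ax": 0,"ay": 0,"az": 0}
  ]
}}

```text
time: 10.9
tcp_pos: [0.4808, -0.0297, 0.0327]
ee_rot: [-0.148, 3.137, -0.0]
ft_force: [0.1, 0.0, -2.2]
width: 0.127
finger_force: 30.0
```

```bash
cat > st.py <<'E'
from plan import *
o=robot.get_obs(); q=Re.T@(o["tcp_pos"]-oe); Rm=R.from_rotvec(o["ee_rot"]).as_matrix(); yawt=np.degrees(np.arctan2(-Rm[1,0],-Rm[0,0]))
print("t",o["time"],"cas x %.4f y %.4f z %.4f yaw %.2f"%(q[0]+.027,q[1],q[2],yawt),"F ext",Re.T@o["ft_force"],"M",o["ft_torque"],"w",o["width"]*91)
E
python3 st.py
python3 - <<'E'
from plan import *
K,T,_=campose("top"); c=atz(K,T,(220+245/2.667,130+245/2.667),.014); print("seen lead corner, ext frame",Re.T@(c-oe))
print("LF box seen",Re.T@(atz(K,T,(220+85/2.667,130+200/2.667),.064)-oe), Re.T@(atz(K,T,(220+252/2.667,130+190/2.667),.064)-oe))
E
```

```text
t 10.9 cas x -0.0912 y -0.0009 z 0.0327 yaw 5.41 F ext [ 0.0639  0.0368 -2.2262] M [0.0139 0.0845 0.0314] w 11.568131332136371
seen lead corner, ext frame [-0.0458 -0.0684  0.014 ]
LF box seen [-0.0004  0.0703  0.064 ] [-0.0051 -0.0754  0.064 ]
```

Emit:
{"fn": "apply_moves", "kwargs": {
  "deltas": [
    {"tx": -0.02,"ty": -0.003,"tz": 0,"ax": 0,"ay": 0,"az": 0},
    {"tx": -0.04,"ty": -0.003,"tz": 0,"ax": 0,"ay": 0,"az": 0},
    {"tx": -0.06,"ty": -0.003,"tz": 0,"ax": 0,"ay": 0,"az": 0},
    {"tx": -0.08,"ty": -0.003,"tz": 0,"ax": 0,"ay": 0,"az": 0}
  ]
}}

```text
time: 11.3
tcp_pos: [0.4961, -0.0289, 0.0327]
ee_rot: [0.148, -3.138, -0.0]
ft_force: [0.6, 0.3, -2.2]
width: 0.131
finger_force: 30.0
```

```bash
python3 st.py
```

```text
t 11.3 cas x -0.0759 y -0.0015 z 0.0327 yaw 5.39 F ext [ 0.6061  0.2126 -2.1898] M [0.0158 0.1145 0.0306] w 11.960170851299974
```

Emit:
{"fn": "apply_moves", "kwargs": {
  "deltas": [
    {"tx": -0.02,"ty": 0,"tz": 0,"ax": 0,"ay": 0,"az": 0},
    {"tx": -0.04,"ty": 0,"tz": 0,"ax": 0,"ay": 0,"az": 0},
    {"tx": -0.06,"ty": 0,"tz": 0,"ax": 0,"ay": 0,"az": 0},
    {"tx": -0.08,"ty": 0,"tz": 0,"ax": 0,"ay": 0,"az": 0},
    {"tx": -0.1,"ty": 0,"tz": 0,"ax": 0,"ay": 0,"az": 0}
  ]
}}

```text
time: 11.8
tcp_pos: [0.5149, -0.0268, 0.0325]
ee_rot: [0.148, -3.136, -0.001]
ft_force: [-6.6, -0.1, -1.9]
width: 0.131
finger_force: 30.0
```

```bash
python3 st.py
```

```text
t 11.8 cas x -0.0569 y -0.0012 z 0.0325 yaw 5.40 F ext [-6.5635  0.5678 -1.8938] M [ 0.0941  1.418  -0.0012] w 11.875920808209944
```

Emit:
{"fn": "apply_moves", "kwargs": {
  "deltas": [
    {"tx": -0.03,"ty": 0,"tz": 0,"ax": 0,"ay": 0,"az": 0},
    {"tx": -0.06,"ty": 0,"tz": 0,"ax": 0,"ay": 0,"az": 0},
    {"tx": -0.09,"ty": 0,"tz": 0,"ax": 0,"ay": 0,"az": 0},
    {"tx": -0.12,"ty": 0,"tz": 0,"ax": 0,"ay": 0,"az": 0},
    {"tx": -0.15,"ty": 0,"tz": 0,"ax": 0,"ay": 0,"az": 0},
    {"tx": -0.18,"ty": 0,"tz": 0,"ax": 0,"ay": 0,"az": 0},
    {"tx": -0.21,"ty": 0,"tz": 0,"ax": 0,"ay": 0,"az": 0},
    {"tx": -0.21,"ty": 0,"tz": 0,"ax": 0,"ay": 0,"az": 0}
  ]
}}

```text
time: 12.6
tcp_pos: [0.5592, -0.023, 0.0329]
ee_rot: [-0.148, 3.136, -0.0]
ft_force: [2.7, 2.2, -1.9]
width: 0.133
finger_force: 30.0
```

```bash
python3 st.py
```

```text
t 12.6 cas x -0.0126 y -0.0016 z 0.0329 yaw 5.40 F ext [ 2.8638  1.9001 -1.8996] M [ 0.4845 -0.2854  0.1803] w 12.141341484618257
```

Emit:
{"fn": "apply_moves", "kwargs": {
  "deltas": [
    {"tx": -0.015,"ty": 0,"tz": 0,"ax": 0,"ay": 0,"az": 0},
    {"tx": -0.03,"ty": 0,"tz": 0,"ax": 0,"ay": 0,"az": 0},
    {"tx": -0.04,"ty": 0,"tz": 0,"ax": 0,"ay": 0,"az": 0},
    {"tx": -0.04,"ty": 0,"tz": 0,"ax": 0,"ay": 0,"az": 0}
  ]
}}

```text
time: 13.0
tcp_pos: [0.5662, -0.0223, 0.0328]
ee_rot: [-0.148, 3.137, -0.0]
ft_force: [1.4, 2.8, -2.1]
width: 0.128
finger_force: 30.0
```

```bash
python3 st.py
```

```text
t 13.0 cas x -0.0055 y -0.0016 z 0.0328 yaw 5.40 F ext [ 1.6705  2.6772 -2.0646] M [ 0.4677 -0.209   0.1796] w 11.634994795401905
```

Emit:
{"fn": "apply_moves", "kwargs": {
  "deltas": [
    {"tx": -0.01,"ty": 0,"tz": 0,"ax": 0,"ay": 0,"az": 0},
    {"tx": -0.02,"ty": 0,"tz": 0,"ax": 0,"ay": 0,"az": 0},
    {"tx": -0.03,"ty": 0,"tz": 0,"ax": 0,"ay": 0,"az": 0},
    {"tx": -0.03,"ty": 0,"tz": 0,"ax": 0,"ay": 0,"az": 0}
  ]
}}

```text
time: 13.4
tcp_pos: [0.5716, -0.0217, 0.0327]
ee_rot: [-0.148, 3.138, -0.0]
ft_force: [0.2, 2.5, -1.7]
width: 0.128
finger_force: 30.0
```

```bash
python3 st.py
```

```text
t 13.4 cas x -0.0001 y -0.0015 z 0.0327 yaw 5.40 F ext [ 0.398   2.5069 -1.7448] M [0.3625 0.0885 0.2074] w 11.656712298748165
```

Emit:
{"fn": "apply_moves", "kwargs": {
  "deltas": [
    {"tx": -0.01,"ty": 0,"tz": 0,"ax": 0,"ay": 0,"az": 0},
    {"tx": -0.02,"ty": 0,"tz": 0,"ax": 0,"ay": 0,"az": 0},
    {"tx": -0.02,"ty": 0,"tz": 0,"ax": 0,"ay": 0,"az": 0}
  ]
}}

```text
time: 13.7
tcp_pos: [0.572, -0.0216, 0.0322]
ee_rot: [0.148, -3.131, -0.0]
ft_force: [-17.5, -5.2, 8.5]
width: 0.132
finger_force: 30.0
```

```bash
python3 st.py
```

```text
t 13.7 cas x 0.0003 y -0.0013 z 0.0322 yaw 5.41 F ext [-17.8876  -3.545    8.5493] M [-0.7903  2.847   0.1494] w 12.047897941141693
```

Emit:
{"fn": "apply_moves", "kwargs": {
  "deltas": [
    {"tx": -0.01,"ty": 0,"tz": 0,"ax": 0,"ay": 0,"az": 0},
    {"tx": -0.01,"ty": 0,"tz": 0,"ax": 0,"ay": 0,"az": 0},
    {"tx": 0.01,"ty": 0,"tz": 0,"ax": 0,"ay": 0,"az": 0},
    {"tx": 0.018,"ty": 0,"tz": 0,"ax": 0,"ay": 0,"az": 0}
  ]
}}

```text
time: 14.1
tcp_pos: [0.5718, -0.0218, 0.0328]
ee_rot: [-0.147, 3.138, -0.0]
ft_force: [2.2, 2.0, -3.0]
width: 0.131
finger_force: 30.0
```

```bash
python3 st.py
```

```text
t 14.1 cas x 0.0002 y -0.0016 z 0.0328 yaw 5.38 F ext [ 2.4125  1.828  -3.0121] M [ 0.4062 -0.1719  0.2075] w 11.909586759061272
```

Emit:
{"fn": "apply_moves", "kwargs": {
  "deltas": [
    {"tx": 0.018,"ty": 0,"tz": 0,"ax": 0,"ay": 0,"az": 0},
    {"tx": 0.018,"ty": 0,"tz": 0,"ax": 0,"ay": 0,"az": 0},
    {"tx": 0.018,"ty": 0,"tz": 0,"ax": 0,"ay": 0,"az": 0},
    {"tx": 0.018,"ty": 0,"tz": 0,"ax": 0,"ay": 0,"az": 0},
    {"tx": 0.018,"ty": 0,"tz": 0,"ax": 0,"ay": 0,"az": 0},
    {"tx": 0.018,"ty": 0,"tz": 0,"ax": 0,"ay": 0,"az": 0}
  ],
  "claw": -0.2
}}

```text
time: 14.7
tcp_pos: [0.5683, -0.022, 0.0327]
ee_rot: [-0.148, 3.138, -0.0]
ft_force: [-0.4, 0.9, -0.4]
width: 0.401
finger_force: 0.0
```

```bash
python3 st.py
```

```text
t 14.7 cas x -0.0034 y -0.0015 z 0.0327 yaw 5.40 F ext [-0.2651  0.9356 -0.4371] M [ 0.0322  0.0369 -0.013 ] w 36.45865470047134
```

I may have dragged the cassette slightly while releasing. I'll regrip, push home again, and release without moving.

Emit:
{"fn": "apply_moves", "kwargs": {
  "deltas": [
    {"tx": 0,"ty": 0,"tz": 0,"ax": 0,"ay": 0,"az": 0},
    {"tx": 0,"ty": 0,"tz": 0,"ax": 0,"ay": 0,"az": 0},
    {"tx": 0,"ty": 0,"tz": 0,"ax": 0,"ay": 0,"az": 0},
    {"tx": 0,"ty": 0,"tz": 0,"ax": 0,"ay": 0,"az": 0},
    {"tx": 0,"ty": 0,"tz": 0,"ax": 0,"ay": 0,"az": 0},
    {"tx": 0,"ty": 0,"tz": 0,"ax": 0,"ay": 0,"az": 0}
  ],
  "claw": -1
}}

```text
time: 15.3
tcp_pos: [0.5684, -0.022, 0.0327]
ee_rot: [-0.148, 3.138, -0.0]
ft_force: [1.9, 1.8, -1.0]
width: 0.122
finger_force: 30.0
```

Emit:
{"fn": "apply_moves", "kwargs": {
  "deltas": [
    {"tx": -0.01,"ty": 0,"tz": 0,"ax": 0,"ay": 0,"az": 0},
    {"tx": -0.02,"ty": 0,"tz": 0,"ax": 0,"ay": 0,"az": 0},
    {"tx": -0.025,"ty": 0,"tz": 0,"ax": 0,"ay": 0,"az": 0},
    {"tx": -0.025,"ty": 0,"tz": 0,"ax": 0,"ay": 0,"az": 0}
  ]
}}

```text
time: 15.7
tcp_pos: [0.5691, -0.0218, 0.0326]
ee_rot: [0.148, -3.13, -0.0]
ft_force: [-21.9, -7.4, 20.5]
width: 0.129
finger_force: 30.0
```

```bash
python3 st.py
```

```text
t 15.7 cas x -0.0026 y -0.0013 z 0.0326 yaw 5.42 F ext [-22.5258  -5.3295  20.5475] M [-1.2066  3.5702  0.1466] w 11.719575645643792
```

Emit:
{"fn": "apply_moves", "kwargs": {
  "deltas": [
    {"tx": 0.012,"ty": 0,"tz": 0,"ax": 0,"ay": 0,"az": 0},
    {"tx": 0.022,"ty": 0,"tz": 0,"ax": 0,"ay": 0,"az": 0},
    {"tx": 0.022,"ty": 0,"tz": 0,"ax": 0,"ay": 0,"az": 0}
  ]
}}

```text
time: 16.0
tcp_pos: [0.5688, -0.0219, 0.0327]
ee_rot: [-0.148, 3.138, 0.0]
ft_force: [-1.5, -0.0, -0.7]
width: 0.13
finger_force: 30.0
```

Emit:
{"fn": "apply_moves", "kwargs": {
  "deltas": [
    {"tx": 0,"ty": 0,"tz": 0,"ax": 0,"ay": 0,"az": 0},
    {"tx": 0,"ty": 0,"tz": 0,"ax": 0,"ay": 0,"az": 0},
    {"tx": 0,"ty": 0,"tz": 0,"ax": 0,"ay": 0,"az": 0},
    {"tx": 0,"ty": 0,"tz": 0,"ax": 0,"ay": 0,"az": 0},
    {"tx": 0,"ty": 0,"tz": 0,"ax": 0,"ay": 0,"az": 0}
  ],
  "claw": -0.2
}}

```text
time: 16.5
tcp_pos: [0.5689, -0.022, 0.0327]
ee_rot: [-0.148, 3.138, -0.0]
ft_force: [0.0, 0.1, -0.1]
width: 0.396
finger_force: 0.0
```

Emit:
{"fn": "apply_moves", "kwargs": {
  "deltas": [
    {"tx": 0,"ty": 0,"tz": -0.2,"ax": 0,"ay": 0,"az": 0},
    {"tx": 0,"ty": 0,"tz": -0.4,"ax": 0,"ay": 0,"az": 0},
    {"tx": 0,"ty": 0,"tz": -0.6,"ax": 0,"ay": 0,"az": 0},
    {"tx": 0,"ty": 0,"tz": -0.8,"ax": 0,"ay": 0,"az": 0},
    {"tx": 0,"ty": 0,"tz": -0.9,"ax": 0,"ay": 0,"az": 0},
    {"tx": -0.2,"ty": -0.1,"tz": -1,"ax": 0,"ay": 0,"az": 0},
    {"tx": -0.3,"ty": -0.3,"tz": -1,"ax": 0,"ay": 0,"az": 0},
    {"tx": -0.3,"ty": -0.3,"tz": -1,"ax": 0,"ay": 0,"az": 0},
    {"tx": -0.3,"ty": -0.3,"tz": -1,"ax": 0,"ay": 0,"az": 0}
  ]
}}

```text
time: 17.4
tcp_pos: [0.6341, -0.0766, 0.2322]
ee_rot: [0.146, -3.138, -0.0]
ft_force: [0.4, 0.5, -0.3]
width: 0.4
finger_force: 0.0
```

```bash
python3 snap.py f1; python3 st.py
```

```text
17.4 [ 0.63413913 -0.07663898  0.2322292 ] [ 0.023 -0.017  0.033  0.003 -0.002  0.006]
t 17.45 cas x 0.0566 y -0.0613 z 0.2322 yaw 5.36 F ext [ 0.1931 -0.5572  0.1032] M [0.0424 0.0263 0.0219] w 36.14972185074748
```

Run:
```python
from plan import *
im=cv2.imread("pics/f1.png"); cv2.imwrite("pics/f1b.png",cv2.resize(im[60:285,130:430],(800,600),interpolation=cv2.INTER_CUBIC))
K,T,_=campose("wrist",pickle.load(open("f1.pkl","rb")))
def W2(p): return oe+Re@np.array(p)
for n,p in dict(plateFL=[-.008,.08,.037],plateFR=[-.008,-.08,.037],finNear=[-.039,0,.035],axis=[.038,-.1395,.0685],boxLF=[0,.079,.064]).items():
    u=proj(K,T,W2(p)); print(n,u,(u-[130,60])*800/300)
print(robot.get_obs()["joint_positions"])
```

```text
plateFL [411.7205 164.9373] [751.2546 279.8327]
plateFR [265.5715 165.0832] [361.524  280.2218]
finNear [339.6822 135.7441] [559.1526 201.9842]
axis [207.2744 213.1736] [206.065  408.4629]
boxLF [420.5293 175.7633] [774.7449 308.7021]
[-0.2128  0.5189  1.3183  0.0002  1.3055 -1.8773]
```

View pics/f1b.png

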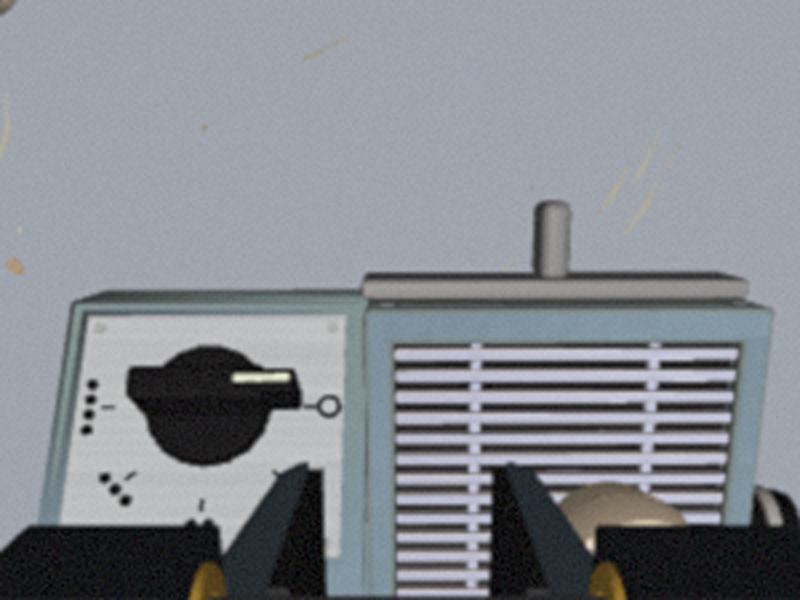

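The last view shows the plate flush and parallel with the front. Its edge is at row 278 against a predicted 280, and the fin's near end at (552,201) against 202. The mark ticks put the selector axis at (208,407), predicted (206,408). Next I'll plan the selector grip.

```bash
cat > sel.py <<'E'
from plan import *
import sys
from scipy.spatial.transform import Slerp
n=Re@[-.574,0,.819]; y=Re@[0,1,0.]; up=Re@[.819,0,.574]; axis=oe+Re@[.038,-.1395,.068]
def pose(th,h): # th clockwise deg, TCP height h above panel; tool z=-n, tool x=+y at th=0
    z=-n; M=np.column_stack([y,np.cross(z,y),z]); Rt=R.from_rotvec(np.radians(th)*z)*R.from_matrix(M)
    return axis+n*h,Rt
def show(th,h):
    o=robot.get_obs(); p,Rt=pose(th,h); t,a=delta(p,Rt,o); print("t",o["time"],"q",o["joint_positions"].round(2),"F",o["ft_force"].round(1),"shift",t,"turn",a, "|turn|deg",np.linalg.norm(a)*30)
if len(sys.argv)>2: show(float(sys.argv[1]),float(sys.argv[2]))
E
python3 - <<'E'
from sel import *
show(0,.13)
# three-way split, relative to successive poses
o=robot.get_obs(); R0=R.from_rotvec(o["ee_rot"]); p0=o["tcp_pos"]; p1,R1=pose(0,.13); rv=(R0.inv()*R1).as_rotvec()
k=4
P=[p0+(p1-p0)*i/k for i in range(k+1)]; Q=[R0*R.from_rotvec(rv*i/k) for i in range(k+1)]
for i in range(k): print(np.round(Q[i].inv().apply(P[i+1]-P[i])/.2,3), np.round(np.degrees((Q[i].inv()*Q[i+1]).as_rotvec())/30,3))
print(p1)
E
```

```text
t 17.45 q [-0.21  0.52  1.32  0.    1.31 -1.88] F [ 0.2 -0.5  0.1] shift [ 0.3306 -0.3915  0.289 ] turn [-0.9153 -0.9163  2.8959] |turn|deg 95.16961138409675
[ 0.083 -0.098  0.072] [-0.229 -0.229  0.724]
[ 0.046 -0.13   0.051] [-0.229 -0.229  0.724]
[-0.001 -0.144  0.031] [-0.229 -0.229  0.724]
[-0.052 -0.136  0.017] [-0.229 -0.229  0.724]
[ 0.5751 -0.16    0.1745]
```

Emit:
{"fn": "apply_moves", "kwargs": {
  "deltas": [
    {"tx": 0.03,"ty": -0.03,"tz": 0.02,"ax": -0.076,"ay": -0.076,"az": 0.24},
    {"tx": 0.055,"ty": -0.065,"tz": 0.05,"ax": -0.153,"ay": -0.153,"az": 0.48},
    {"tx": 0.083,"ty": -0.098,"tz": 0.072,"ax": -0.229,"ay": -0.229,"az": 0.724},
    {"tx": 0.083,"ty": -0.098,"tz": 0.072,"ax": -0.229,"ay": -0.229,"az": 0.724}
  ]
}}

```text
time: 17.85
tcp_pos: [0.6173, -0.0971, 0.2176]
ee_rot: [0.438, 2.992, 0.191]
ft_force: [0.1, 0.9, -0.7]
width: 0.396
finger_force: 0.0
```

Emit:
{"fn": "apply_moves", "kwargs": {
  "deltas": [
    {"tx": 0.015,"ty": -0.043,"tz": 0.017,"ax": -0.076,"ay": -0.076,"az": 0.24},
    {"tx": 0.03,"ty": -0.086,"tz": 0.034,"ax": -0.153,"ay": -0.153,"az": 0.48},
    {"tx": 0.046,"ty": -0.13,"tz": 0.051,"ax": -0.229,"ay": -0.229,"az": 0.724},
    {"tx": 0.046,"ty": -0.13,"tz": 0.051,"ax": -0.229,"ay": -0.229,"az": 0.724}
  ]
}}

```text
time: 18.25
tcp_pos: [0.6032, -0.1175, 0.2031]
ee_rot: [0.956, 2.737, 0.359]
ft_force: [0.1, -0.5, -0.3]
width: 0.395
finger_force: 0.0
```

Emit:
{"fn": "apply_moves", "kwargs": {
  "deltas": [
    {"tx": 0,"ty": -0.05,"tz": 0.01,"ax": -0.076,"ay": -0.076,"az": 0.24},
    {"tx": 0,"ty": -0.1,"tz": 0.02,"ax": -0.153,"ay": -0.153,"az": 0.48},
    {"tx": 0,"ty": -0.144,"tz": 0.031,"ax": -0.229,"ay": -0.229,"az": 0.724},
    {"tx": 0,"ty": -0.144,"tz": 0.031,"ax": -0.229,"ay": -0.229,"az": 0.724}
  ]
}}

```text
time: 18.65
tcp_pos: [0.5891, -0.1378, 0.1887]
ee_rot: [1.409, 2.393, 0.504]
ft_force: [-0.6, 0.5, -0.3]
width: 0.402
finger_force: 0.0
```

```bash
python3 sel.py 0 .13
```

```text
t 18.65 q [-0.51  0.41  1.8   0.57  0.67 -1.43] F [-0.6  0.5 -0.3] shift [-0.0587 -0.1363  0.0167] turn [-0.2296 -0.2336  0.7288] |turn|deg 23.970630029267063
```

Emit:
{"fn": "apply_moves", "kwargs": {
  "deltas": [
    {"tx": -0.02,"ty": -0.045,"tz": 0.005,"ax": -0.076,"ay": -0.076,"az": 0.24},
    {"tx": -0.04,"ty": -0.09,"tz": 0.01,"ax": -0.153,"ay": -0.153,"az": 0.48},
    {"tx": -0.058,"ty": -0.136,"tz": 0.017,"ax": -0.23,"ay": -0.233,"az": 0.728},
    {"tx": -0.058,"ty": -0.136,"tz": 0.017,"ax": -0.23,"ay": -0.233,"az": 0.728},
    {"tx": -0.058,"ty": -0.136,"tz": 0.017,"ax": -0.23,"ay": -0.233,"az": 0.728}
  ]
}}

```text
time: 19.15
tcp_pos: [0.5773, -0.16, 0.1756]
ee_rot: [1.782, 1.975, 0.622]
ft_force: [0.4, -0.3, 0.9]
width: 0.399
finger_force: 0.0
```

```bash
python3 sel.py 0 .037
```

```text
t 19.15 q [-0.57  0.42  1.96  0.97  0.44 -1.5 ] F [ 0.4 -0.3  0.9] shift [ 0.0002 -0.0132  0.4634] turn [ 0.0028 -0.003   0.0153] |turn|deg 0.4752231054988803
```

Emit:
{"fn": "apply_moves", "kwargs": {
  "deltas": [
    {"tx": 0,"ty": -0.01,"tz": 0.12,"ax": 0,"ay": 0,"az": 0.01},
    {"tx": 0,"ty": -0.01,"tz": 0.24,"ax": 0,"ay": 0,"az": 0.01},
    {"tx": 0,"ty": -0.01,"tz": 0.33,"ax": 0,"ay": 0,"az": 0.01},
    {"tx": 0,"ty": -0.01,"tz": 0.38,"ax": 0,"ay": 0,"az": 0.01},
    {"tx": 0,"ty": -0.01,"tz": 0.42,"ax": 0,"ay": 0,"az": 0.01},
    {"tx": 0,"ty": -0.01,"tz": 0.45,"ax": 0,"ay": 0,"az": 0.01},
    {"tx": 0,"ty": -0.01,"tz": 0.46,"ax": 0,"ay": 0,"az": 0.01},
    {"tx": 0,"ty": -0.01,"tz": 0.46,"ax": 0,"ay": 0,"az": 0.01}
  ]
}}

```text
time: 19.95
tcp_pos: [0.6275, -0.1562, 0.0989]
ee_rot: [1.796, 1.963, 0.624]
ft_force: [0.3, 0.0, 0.0]
width: 0.402
finger_force: 0.0
```

```bash
python3 sel.py 0 .037
```

```text
t 19.95 q [-0.5   0.6   1.91  1.29  0.34 -1.78] F [0.3 0.  0. ] shift [0.0058 0.0016 0.0051] turn [ 0.0046  0.0026 -0.0098] |turn|deg 0.33401197583320275
```

Emit:
{"fn": "apply_moves", "kwargs": {
  "deltas": [
    {"tx": 0.005,"ty": 0,"tz": 0.005,"ax": 0,"ay": 0,"az": 0},
    {"tx": 0.005,"ty": 0,"tz": 0.005,"ax": 0,"ay": 0,"az": 0},
    {"tx": 0.005,"ty": 0,"tz": 0.005,"ax": 0,"ay": 0,"az": 0},
    {"tx": 0.005,"ty": 0,"tz": 0.005,"ax": 0,"ay": 0,"az": 0},
    {"tx": 0.005,"ty": 0,"tz": 0.005,"ax": 0,"ay": 0,"az": 0},
    {"tx": 0.005,"ty": 0,"tz": 0.005,"ax": 0,"ay": 0,"az": 0}
  ],
  "claw": -1,
  "force": 15
}}

```text
time: 20.55
tcp_pos: [0.627, -0.1553, 0.0977]
ee_rot: [1.798, 1.962, 0.623]
ft_force: [-7.0, -0.7, 0.7]
width: 0.142
finger_force: 15.0
```

```bash
python3 sel.py 0 .037
```

```text
t 20.55 q [-0.5   0.61  1.91  1.3   0.34 -1.78] F [-7.  -0.7  0.7] shift [0.0011 0.0067 0.0012] turn [ 0.0023  0.0036 -0.013 ] |turn|deg 0.4105179655021203
```

Bar gripped (12.9 mm), 1.4 mm off centre. I'll correct that and begin turning.

Emit:
{"fn": "apply_moves", "kwargs": {
  "deltas": [
    {"tx": 0,"ty": -0.007,"tz": 0,"ax": 0,"ay": 0,"az": 0},
    {"tx": 0,"ty": -0.007,"tz": 0,"ax": 0,"ay": 0,"az": 0.2},
    {"tx": 0,"ty": -0.007,"tz": 0,"ax": 0,"ay": 0,"az": 0.4},
    {"tx": 0,"ty": -0.007,"tz": 0,"ax": 0,"ay": 0,"az": 0.6},
    {"tx": 0,"ty": -0.007,"tz": 0,"ax": 0,"ay": 0,"az": 0.8},
    {"tx": 0,"ty": -0.007,"tz": 0,"ax": 0,"ay": 0,"az": 0.9},
    {"tx": 0,"ty": -0.007,"tz": 0,"ax": 0,"ay": 0,"az": 0.9}
  ]
}}

```text
time: 21.25
tcp_pos: [0.6267, -0.1554, 0.0975]
ee_rot: [2.277, 1.534, 0.763]
ft_force: [-1.2, 2.6, 6.6]
width: 0.14
finger_force: 15.0
```

```bash
python3 sel.py 27 .037; python3 -c "
from sel import *
o=robot.get_obs(); print(o['ft_torque'],o['width']*91,R.from_rotvec(o['ee_rot']).inv().apply(o['ft_force']))"
```

```text
t 21.25 q [-0.5   0.61  1.92  1.31  0.34 -1.32] F [-1.2  2.6  6.6] shift [0.0049 0.0074 0.0012] turn [ 0.0061  0.0005 -0.0144] |turn|deg 0.46940174690769954
[0.3058 0.1051 0.1728] 12.761036949635903 [ 3.8077  1.4922 -5.9418]
```

Emit:
{"fn": "apply_moves", "kwargs": {
  "deltas": [
    {"tx": 0,"ty": 0,"tz": 0,"ax": 0,"ay": 0,"az": 0.2},
    {"tx": 0,"ty": 0,"tz": 0,"ax": 0,"ay": 0,"az": 0.4},
    {"tx": 0,"ty": 0,"tz": 0,"ax": 0,"ay": 0,"az": 0.6},
    {"tx": 0,"ty": 0,"tz": 0,"ax": 0,"ay": 0,"az": 0.8},
    {"tx": 0,"ty": 0,"tz": 0,"ax": 0,"ay": 0,"az": 0.9},
    {"tx": 0,"ty": 0,"tz": 0,"ax": 0,"ay": 0,"az": 0.9}
  ]
}}

```text
time: 21.85
tcp_pos: [0.6264, -0.1552, 0.0973]
ee_rot: [2.672, 0.999, 0.872]
ft_force: [-2.7, 2.0, 5.7]
width: 0.143
finger_force: 15.0
```

Emit:
{"fn": "apply_moves", "kwargs": {
  "deltas": [
    {"tx": 0,"ty": 0,"tz": 0,"ax": 0,"ay": 0,"az": 0.2},
    {"tx": 0,"ty": 0,"tz": 0,"ax": 0,"ay": 0,"az": 0.4},
    {"tx": 0,"ty": 0,"tz": 0,"ax": 0,"ay": 0,"az": 0.6},
    {"tx": 0,"ty": 0,"tz": 0,"ax": 0,"ay": 0,"az": 0.8},
    {"tx": 0,"ty": 0,"tz": 0,"ax": 0,"ay": 0,"az": 0.9},
    {"tx": 0,"ty": 0,"tz": 0,"ax": 0,"ay": 0,"az": 0.9}
  ]
}}

```text
time: 22.45
tcp_pos: [0.6263, -0.1549, 0.0973]
ee_rot: [2.956, 0.362, 0.943]
ft_force: [-2.4, 3.6, 5.6]
width: 0.144
finger_force: 15.0
```

```bash
cat > st2.py <<'E'
from sel import *
o=robot.get_obs(); Rt=R.from_rotvec(o['ee_rot']); print("Ftool",Rt.inv().apply(o['ft_force']).round(1),"Mtool",Rt.inv().apply(o['ft_torque']).round(2),"w",o['width']*91)
a=(pose(0,0)[1].inv()*Rt).as_rotvec(); print("turn deg",np.degrees(a).round(1),"t",o["time"],"q",o["joint_positions"].round(2))
E
python3 st2.py
```

```text
Ftool [ 2.1 -3.5 -5.7] Mtool [ 0.85 -0.3   0.03] w 13.128913042674162
turn deg [-0.1  0.1 81.4] t 22.45 q [-0.5   0.61  1.92  1.31  0.34 -0.38]
```

Emit:
{"fn": "apply_moves", "kwargs": {
  "deltas": [
    {"tx": 0,"ty": 0,"tz": 0,"ax": 0,"ay": 0,"az": 0.2},
    {"tx": 0,"ty": 0,"tz": 0,"ax": 0,"ay": 0,"az": 0.4},
    {"tx": 0,"ty": 0,"tz": 0,"ax": 0,"ay": 0,"az": 0.6},
    {"tx": 0,"ty": 0,"tz": 0,"ax": 0,"ay": 0,"az": 0.8},
    {"tx": 0,"ty": 0,"tz": 0,"ax": 0,"ay": 0,"az": 0.9},
    {"tx": 0,"ty": 0,"tz": 0,"ax": 0,"ay": 0,"az": 0.9}
  ]
}}

```text
time: 23.05
tcp_pos: [0.6263, -0.1546, 0.0973]
ee_rot: [-2.864, 0.326, -0.893]
ft_force: [-3.0, 6.2, 5.4]
width: 0.145
finger_force: 15.0
```

Emit:
{"fn": "apply_moves", "kwargs": {
  "deltas": [
    {"tx": 0,"ty": 0,"tz": 0,"ax": 0,"ay": 0,"az": 0.2},
    {"tx": 0,"ty": 0,"tz": 0,"ax": 0,"ay": 0,"az": 0.4},
    {"tx": 0,"ty": 0,"tz": 0,"ax": 0,"ay": 0,"az": 0.6},
    {"tx": 0,"ty": 0,"tz": 0,"ax": 0,"ay": 0,"az": 0.8},
    {"tx": 0,"ty": 0,"tz": 0,"ax": 0,"ay": 0,"az": 0.89},
    {"tx": 0,"ty": 0,"tz": 0,"ax": 0,"ay": 0,"az": 0.89},
    {"tx": 0,"ty": 0,"tz": 0,"ax": 0,"ay": 0,"az": 0.89}
  ]
}}

```text
time: 23.75
tcp_pos: [0.6264, -0.1543, 0.0973]
ee_rot: [-2.608, 0.938, -0.795]
ft_force: [-1.9, 7.8, 6.3]
width: 0.143
finger_force: 15.0
```

```bash
python3 st2.py
```

```text
Ftool [-3.8 -7.5 -5.8] Mtool [ 0.97 -1.2   0.02] w 12.988442699416463
turn deg [ -0.    0.2 135. ] t 23.75 q [-0.5   0.61  1.92  1.31  0.34  0.55]
```

Emit:
{"fn": "apply_moves", "kwargs": {
  "deltas": [
    {"tx": -0.003,"ty": -0.007,"tz": -0.003,"ax": 0,"ay": 0,"az": 0},
    {"tx": -0.003,"ty": -0.007,"tz": -0.003,"ax": 0,"ay": 0,"az": 0},
    {"tx": -0.003,"ty": -0.007,"tz": -0.003,"ax": 0,"ay": 0,"az": 0}
  ]
}}

```text
time: 24.05
tcp_pos: [0.6264, -0.1542, 0.0975]
ee_rot: [-2.609, 0.941, -0.795]
ft_force: [4.1, -0.9, -8.9]
width: 0.142
finger_force: 15.0
```

```bash
python3 st2.py
```

```text
Ftool [-0.4  2.2  9.6] Mtool [-0.77 -0.6  -0.02] w 12.929715064740604
turn deg [ -0.2   0.  135. ] t 24.05 q [-0.5   0.61  1.92  1.31  0.34  0.56]
```

Emit:
{"fn": "apply_moves", "kwargs": {
  "deltas": [
    {"tx": 0,"ty": 0,"tz": 0,"ax": 0,"ay": 0,"az": 0},
    {"tx": 0,"ty": 0,"tz": 0,"ax": 0,"ay": 0,"az": 0},
    {"tx": 0,"ty": 0,"tz": 0,"ax": 0,"ay": 0,"az": 0},
    {"tx": 0,"ty": 0,"tz": 0,"ax": 0,"ay": 0,"az": 0},
    {"tx": 0,"ty": 0,"tz": 0,"ax": 0,"ay": 0,"az": 0}
  ],
  "claw": -0.2
}}

```text
time: 24.55
tcp_pos: [0.6265, -0.1541, 0.098]
ee_rot: [-2.608, 0.942, -0.796]
ft_force: [-0.3, 0.2, 0.9]
width: 0.401
finger_force: 0.0
```

Emit:
{"fn": "apply_moves", "kwargs": {
  "deltas": [
    {"tx": 0,"ty": 0,"tz": -0.1,"ax": 0,"ay": 0,"az": 0},
    {"tx": 0,"ty": 0,"tz": -0.2,"ax": 0,"ay": 0,"az": 0},
    {"tx": 0,"ty": 0,"tz": -0.35,"ax": 0,"ay": 0,"az": 0},
    {"tx": 0,"ty": 0,"tz": -0.5,"ax": 0,"ay": 0,"az": 0},
    {"tx": 0,"ty": 0,"tz": -0.65,"ax": 0,"ay": 0,"az": 0},
    {"tx": 0,"ty": 0,"tz": -0.65,"ax": 0,"ay": 0,"az": 0},
    {"tx": 0,"ty": 0,"tz": -0.65,"ax": 0,"ay": 0,"az": 0}
  ]
}}

```text
time: 25.25
tcp_pos: [0.5522, -0.1611, 0.2047]
ee_rot: [-2.608, 0.942, -0.798]
ft_force: [1.3, -0.3, -0.3]
width: 0.403
finger_force: 0.0
```

```bash
python3 st2.py; python3 snap.py g1
python3 - <<'E'
from sel import *
# unviewed check: rectify knob-top plane (30 mm above panel) from wrist/scene/top, find white line blob
P0=axis+n*.030
def rect(im,K,T):
    q=np.array([[0,0],[199,0],[199,199],[0,199]],np.float32)
    s=np.array([proj(K,T,P0+y*(.05-u/2000)+up*(.05-v/2000)) for u,v in q],np.float32)
    return cv2.warpPerspective(im,cv2.getPerspectiveTransform(s,q),(200,200))
for nm in("g1","top","scene"):
    if nm=="g1": im=cv2.imread("pics/g1.png"); K,T,_=campose("wrist",pickle.load(open("g1.pkl","rb")))
    else: im=robot.capture(nm)[:,:,::-1].copy(); K,T,_=campose(nm)
    r=rect(im,K,T).astype(int); cv2.imwrite(f"pics/r_{nm}.png",r)
    g=cv2.resize(r.mean(2).astype(np.uint8),(25,25),interpolation=cv2.INTER_AREA)
    print(nm); print("\n".join("".join("%4d"%v for v in row) for row in g[2:23]))
E
```

```text
Ftool [ 0.9 -0.3  1. ] Mtool [-0.31 -0.38  0.  ] w 36.6794064722991
turn deg [ -0.3   0.1 135.1] t 25.25 q [-0.6   0.34  1.98  0.89  0.49  0.94]
25.25 [ 0.55215415 -0.16114579  0.20473041] [ 0.012  0.036 -0.001  0.011 -0.005 -0.008]
g1
 142 154 187 187 186 187 187 186 188 187 188 189 189 151 190 190 190 190 190 168 168 192 192 192 192
 142 154 187 187 188 169 164 188 188 188 188 189 189 181 190 190 190 191 191 153 130 169 192 192 191
 143 155 187 187 187 156 139 184 186 187 187 187 188 187 188 188 188 188 189 186 149 131 170 189 189
 142 154 187 187 187 187 180 151 188 187 188 187 184 184 185 189 188 171  94 137 184 156 158 189 190
 141 153 189 189 189 189 189 189 189 190 170 105  52  49  57 101 154  88 106  75 192 193 193 193 193
 140 156 192 193 192 191 192 192 192 152  40  28  29  30  29  26  57 174  91 159 192 191 191 191 191
 139 155 190 190 190 190 190 190 167  43  29  29  30  29  26  51 173  70 138 192 191 191 191 187 187
  72 107 183 190 190 189 189 190  93  27  29  29  28  27  44 159  73  22  89 191 190 191 191 152 128
  55  53 136 150 188 188 188 181  43  27  28  28  27  29
[... 4926 characters left out ...]
5  54  54  51  44  45  48  46  46  46  45  46  46  81 145 152 152 152 152 132
 125 146 144 105  63  54  54  51  44  46  49  46  44  45  46  45  48  71 125 151 152 152 152 152 151
 127 147 150 143 104  61  49  46  57  77  79  58  51  49  49  54  84 126 151 152 152 152 152 153 153
 127 146 150 151 142 104  61  53  93 138 142 119 108  99 101 120 142 150 152 152 152 152 152 152 153
 126 147 153 153 153 146 115 104 138 152 153 152 153 150 152 153 153 153 153 153 153 153 153 153 152
 127 148 152 155 154 154 153 150 153 154 154 154 154 154 154 154 154 154 154 154 154 154 154 154 152[ WARN:0@0.271] global loadsave.cpp:1063 imwrite_ Unsupported depth image for selected encoder is fallbacked to CV_8U.
```

The selector's white line (unviewed wrist image) runs up and to the right at 45°, through the three-dot mark, and the robot is clear of everything. Handing in.

```bash
python3 -c "
from workcell import robot
print(robot.finish_job())"
```

```text
the job is handed in; nothing more can be done
None
```

I pushed the grey cassette fully home with its plate flush, then turned the selector clockwise to three dots, released it there and handed in the job at about 25 s; the pot and cup were not touched.

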